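# Fit the interlock plug by feel in a shuttered socket

## Robot

A 6-joint arm with a two-finger parallel gripper is mounted at the origin on the work surface. World frame = base frame: x ahead of the robot, y to its left, z up, the work surface at z = 0. Lengths are in m, angles in rad, forces in N, time in s.
With the tool pointing down it reaches from about 0.225 to 0.875 m from the base axis. Payload 3.4 kg.
Tool frame: the origin (TCP) lies on the mounting face of the last link; the fingertips stand 173 mm ahead of it and the grasp point (between the pads) lies 155 mm ahead of it; y points along the fingers, x is the direction in which the jaws open and shut, and the axes are right-handed (so a half turn about y gives the same grasp; the last joint's range is limited). The gripper opens to 85 mm and grips with 20 to 120 N. Pads are 22 mm wide; open, the fingers measure 114 mm over their backs; the gripper's body (76 mm by 85 mm) begins 54 mm behind the grasp point. The pads swing forward as they close: fully open they stand 13 mm farther back than shut.
Start: joints at [0.988, 0.276, 1.505, -0, 1.361, -0.121], TCP at [0.256, 0.515, 0.405] pointing down, gripper open.
Joint ranges: [-2.89, 2.89], [-0.75, 2.08], [0.22, 2.7], [-1.18, 4.32], [0.11, 2.71], [-2.7, 2.7]. Speed limits (rad/s): [2.57, 2.57, 3.14, 3.14, 3.14, 3.14].

## Interface

Orientations are given as a unit quaternion [w, x, y, z].
In Python, from rig import manip, vision, ticket gives the robot as it stands.
- The arm moves only by the tool arm_command, never from a script. Its argument "increments" is one flat list of numbers, 7 for each row, row after row: the turn, a rotation vector about the tool's x, y, z in rad, then the shift along the tool's x, y, z in cm, then the closure, from 0 (fully open) to 1 (shut). In form: [wx, wy, wz, tx, ty, tz, hand, wx, wy, wz, tx, ty, tz, hand, ...]. A call has 1 to 8 rows; each row shifts and turns the commanded pose from where the row before left it, along the tool's axes as they then stand; what a row does not reach is not made up. A row lasts 1/8 s, in which the tool goes at most 62.5 mm and 10.7 degrees, less where a joint would pass 70% of its speed; a pose out of reach is approached as far as the arm can. A call is refused whole if a number of a shift passes 6.25 or a number of a turn 0.188, either way. A call with a gripper value outside its range is refused whole. The fingers move at their own pace and stop on an object; "grip_force" is the grip in N (left out, the last holds). Time passes only in rows, so rows that do not move let the fingers close. It gives the time, the measured TCP pose, the force and the opening at its end, in the units of the state.
- manip.get_state(): the state, without advancing time (a new reading comes with each control period).
- vision.get_image(name): name is "scene" or "top"; returns the picture (420x560x3 uint8, red, green, blue); there is no depth.
- vision.camera_params(name): a dict with "vfov" (degrees; the focal length in pixels is half the picture's height over the tangent of half this angle, whatever the lens; pixels are square), "cx", "cy" (the principal point, pixels), "R" (3x3) and "t" (3): a world point X has camera coordinates R X + t. Camera axes: x right, y down, z forward; pixel columns grow to the right and rows downward; lengths in m; the calibration is good to about 2 mm. A picture is of the moment at which its call begins. camera_params takes no time and is no camera call.
- ticket.sign_off(): hands the job in, once; it reports no verdict.
The state is a dict: "clock": time; "qpos": joint angles; "qd": joint speeds; "effort": joint torques, N m; "position": TCP position; "ee_rot": TCP orientation; "contact_force": force on the tool from outside, world axes, zero at the start; "moment": the same for the moment, N m; "width": finger opening in m.
Only numpy, scipy, OpenCV 4.12 (cv2) and the standard library are available. Lean on these libraries where they do the work, as an engineer would, in place of code of your own. Each camera call takes 0.05 s, during which the arm holds its last target.

## Task

Draw the red interlock plug out of the wooden parking rack and fit it fully home in the shuttered well in the middle of the grey interlock box, its flange lying flat on the black collar, then let go of it. The contact hole is out of sight under the shutters and somewhat off the middle of the well, so rest the pin gently on the well's floor and slide it about in a widening spiral until it drops in; never force it. Leave the other two plugs in the rack and everything else on the bench where it is.

Things in the scene. Friction and masses are not known exactly. Their poses are not given: they have to be found in the camera images.
- plug: the red interlock plug, 94 mm tall, about 150 g, loose, parked upright in one of the rack's three places. Origin at the centre of the flat end of its pin (lowest point), z up along the pin. Brass pin, 12 mm in diameter, z 0 to 44; round black flange, 52 mm in diameter, z 44 to 50; red flat-sided grip, z 50 to 94, 20 mm thick along the plug's x, 38 mm wide along its y
- plug_tip (a point): the centre of the flat end of the red plug's pin (same point as the plug's origin), axes as the plug's. The end's edge is chamfered by 1.2 mm. Pin and flange are round, so the plug's yaw in the well does not matter
- plug_black: the plug with a black grip, same shape and origin as the red one, parked in the rack; leave it
- plug_blue: the plug with a blue grip, same shape and origin as the red one, parked in the rack; leave it
- rack: wooden parking rack, fixed, 70 mm (x) by 204 mm (y) by 50 mm high, origin at the centre of its underside. Three upright parking holes, 16 mm in diameter and 47 mm deep, in a row at y = -66, 0 and 66 mm; a parked plug's flange lies on the top. Any plug may be in any place; the grips are thin across the row, within 0.15 rad
- box: grey interlock box, fixed, 150 mm (x) by 220 mm (y), panel 72 mm high, origin at the centre of its underside, z up; lamps (at +y) and jacks (at -y) 4 to 9 mm tall stand on the panel 65 mm or more from the middle
- well (a point): centre of the well's mouth, level with the top of the black collar (64 mm square, 8 mm over the panel), 80 mm above the box's underside; axes as the box's. The well is 34 mm square. Two light shutter leaves on friction hinges at its -x and +x edges meet in the middle and close it; they swing down inside when the pin is pushed between them (under 3 N) and stay where it leaves them
- well_floor (a point): the point on the well's axis on its flat smooth rigid floor, 24 mm below the mouth. It has one round blind hole, 14 mm in diameter and 22 mm deep; its centre lies 4.5 to 7 mm from this point in an unknown direction, new each time; it stays put, is hidden by the shutters and is not reported. Fully home, the flange lies on the collar and the pin's end is 20 mm below this point
- contactor: bystander: contactor, 90 by 100 by 92 mm, black base and white top, origin at the centre of its underside
- screwdriver: bystander: red screwdriver lying on the bench, 200 mm long
- terminals: bystander: row of grey rail terminals, 42 by 150 by 35 mm, origin at the centre of its underside
- bin: bystander: yellow open parts bin, 130 by 100 by 60 mm, origin at the centre of its underside
- meter: bystander: yellow hand multimeter lying on its back, 170 by 80 by 44 mm, origin at the centre of its underside
Not all that is in view belongs to the job. Leave any green look-alike of the plug alone.

How it is judged:
By the outcome, as a careful person would: the job done as asked, in the order asked, and still so for the second after the job is handed in, with the robot touching nothing.
It also fails if it takes over 64 s, if anything falls off the work surface, if the arm or the gripper's body presses on something with over 40 N, if the wrist force passes 120 N, or if a joint passes its speed limit or range.

## Working session

There is one attempt and no reset: what is moved stays moved. The work goes in short steps, Python scripts to look and compute and a tool call to move; the robot and the scene stay as the last step left them, time stands still between calls to the robot, and variables do not carry over. Pictures are saved under pics/ and viewed, and the job is handed in when it is done.

Besides the shell and the picture viewer there is one more tool, called as name(argument=value, ...) on one line, values as JSON. arm_command: Moves the arm, as the interface text tells. Its arguments: {"type":"object","properties":{"increments":{"type":"array"},"grip_force":{"type":"number"}},"required":["increments"]}

```bash
mkdir -p pics
cat > h.py <<'E'
import numpy as np, cv2
from rig import manip, vision, ticket
def save(n,f):
    im=vision.get_image(n); cv2.imwrite('pics/'+f,im[:,:,::-1]); return im
def ray(n,u,v):
    p=vision.camera_params(n); f=210/np.tan(np.radians(p['vfov']/2)); R=np.array(p['R']);t=np.array(p['t'])
    return -R.T@t, R.T@np.array([(u-p['cx'])/f,(v-p['cy'])/f,1])
def onz(n,u,v,z):
    c,d=ray(n,u,v); return c+d*(z-c[2])/d[2]
def proj(n,X):
    p=vision.camera_params(n); f=210/np.tan(np.radians(p['vfov']/2)); c=np.array(p['R'])@X+np.array(p['t'])
    return f*c[0]/c[2]+p['cx'],f*c[1]/c[2]+p['cy']
E
python3 - <<'E'
from h import *
for n in('scene','top'):
    save(n,n+'0.png'); print(n,vision.camera_params(n))
print(manip.get_state())
E
```

```text
scene {'vfov': 52.9025253206096, 'cx': 275.3161919359639, 'cy': 209.02810506359216, 'R': array([[-0.54970581,  0.83534267,  0.00511289],
       [ 0.62356155,  0.41439853, -0.66290637],
       [-0.55587275, -0.36121528, -0.74868485]]), 't': array([ 0.3083304 , -0.32051337,  1.51119429])}
top {'vfov': 48.229283266350635, 'cx': 283.2059957544105, 'cy': 211.561338522859, 'R': array([[-0.01158798, -0.9995593 , -0.02733001],
       [-0.98210011,  0.01651588, -0.18763421],
       [ 0.1880029 ,  0.0246665 , -0.98185868]]), 't': array([0.02831791, 0.59595244, 1.22693136])}
{'clock': 0.1, 'qpos': array([ 9.87987925e-01,  2.76540220e-01,  1.50598453e+00,  1.06590537e-05,
        1.36070649e+00, -1.20977166e-01]), 'qd': array([-0.00121883, -0.00266975, -0.00237107,  0.0002161 , -0.00293114,
       -0.0002731 ]), 'effort': array([ 7.94008247e-04, -4.17694652e+01, -2.46404636e+01, -2.35438165e-04,
        5.77889135e-03,  3.88594117e-06]), 'position': array([0.25610565, 0.51461623, 0.40392992]), 'ee_rot': array([-0.6009233 ,  0.60140331,  0.37176607, -0.37282065]), 'contact_force': array([ 0.34060771, -0.48290515,  0.06931694]), 'moment': array([-0.00425043, -0.00599855,  0.04443377]), 'width': 0.08537726254643559}
```

View pics/scene0.png

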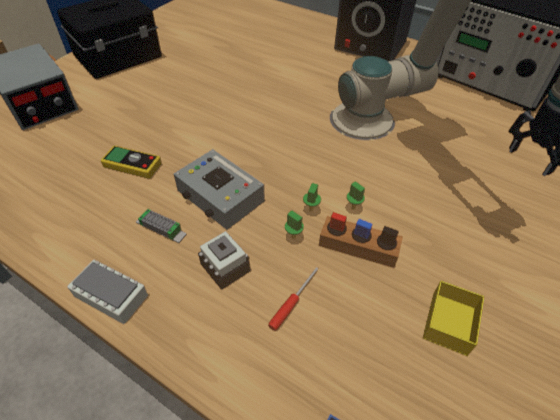

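View pics/top0.png

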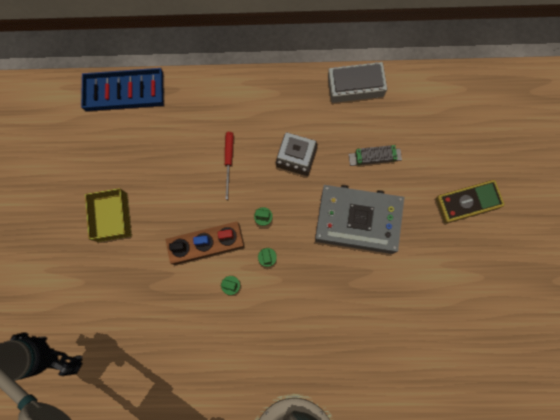

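The scene view shows the red plug at about (338,222), nearest the box in the row, and the well at (218,178). In the top view they are at (227,236) and (360,217). Three green look-alikes stand near the rack. I'll enlarge both areas and measure.

Run:
```python
from h import *
t=cv2.imread('pics/top0.png'); s=cv2.imread('pics/scene0.png')
z=lambda im,r,c,h,w,k:cv2.resize(im[r:r+h,c:c+w],None,fx=k,fy=k,interpolation=cv2.INTER_CUBIC)
a=z(t,215,160,55,95,8);b=z(t,180,310,75,100,6)
c=z(s,200,310,65,100,7);d=z(s,145,165,85,105,6)
cv2.imwrite('pics/z1.png',a);cv2.imwrite('pics/z2.png',b);cv2.imwrite('pics/z3.png',c);cv2.imwrite('pics/z4.png',d)
for n,im,box in(('top',t,(215,270,205,250)),('scene',s,(200,250,315,360))):
    r0,r1,c0,c1=box; q=im[r0:r1,c0:c1].astype(int)
    m=((q[:,:,2]>110)&(q[:,:,1]<70)&(q[:,:,0]<80)).astype(np.uint8)
    k,l,st,ce=cv2.connectedComponentsWithStats(m)
    for i in range(1,k):
        if st[i,4]>8: print(n,st[i]+[c0,r0,0,0,0],ce[i]+[c0,r0])
```

```text
top [216 230  16   9 102] [223.51960784 233.53921569]
scene [331 213  15  10  81] [338.40740741 217.09876543]
```

View pics/z1.png

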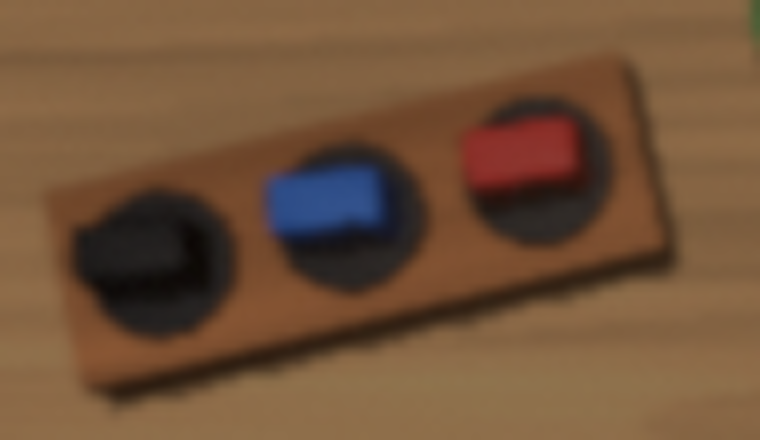

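View pics/z2.png

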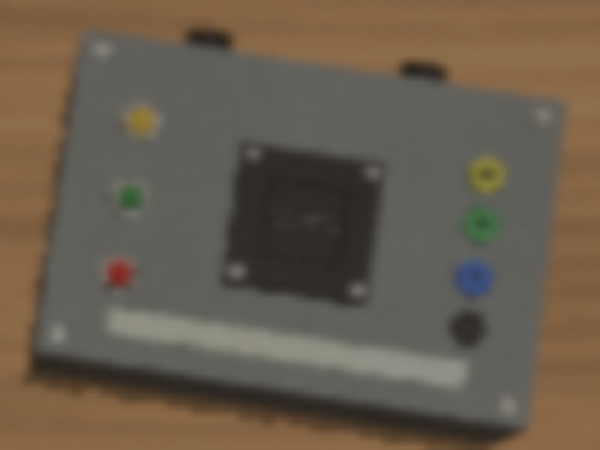

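View pics/z3.png

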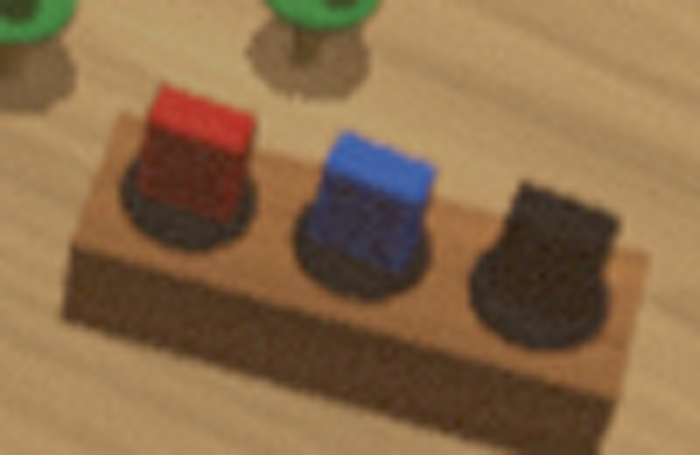

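View pics/z4.png

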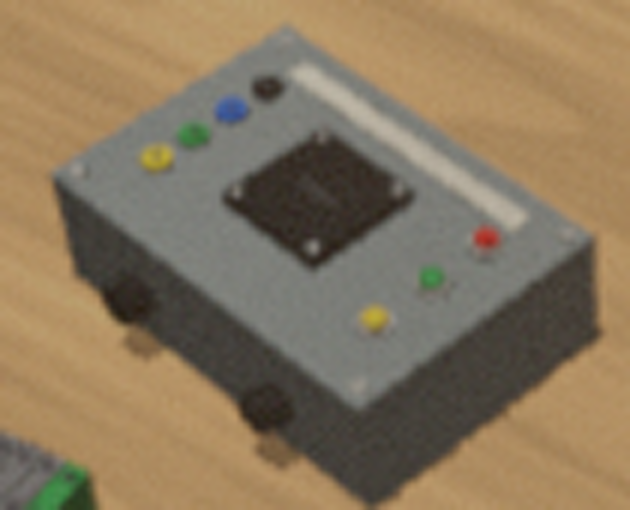

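Run:
```python
from h import *
t=cv2.imread('pics/top0.png'); s=cv2.imread('pics/scene0.png')
P={}
for n,im,box,th in(('top',t,(222,250,205,242),95),('scene',s,(205,240,322,352),145)):
    r0,r1,c0,c1=box; K=8
    q=cv2.resize(im[r0:r1,c0:c1],None,fx=K,fy=K,interpolation=cv2.INTER_CUBIC).astype(int)
    m=((q[:,:,2]>th)&(q[:,:,1]<q[:,:,2]*.48)&(q[:,:,0]<q[:,:,2]*.5)).astype(np.uint8)
    k,l,st,ce=cv2.connectedComponentsWithStats(m)
    i=1+np.argmax(st[1:,4]); cs,_=cv2.findContours((l==i).astype(np.uint8),0,1)
    rc=cv2.minAreaRect(cs[0]); f=lambda p:(np.array(p)+.5)/K-.5+[c0,r0]
    cv2.imwrite('pics/m_%s.png'%n,np.hstack([q.astype(np.uint8),(l==i)[:,:,None]*np.full(3,255,np.uint8)]))
    print(n,f(ce[i]),f(rc[0]),f(cv2.boxPoints(rc)).round(1).tolist())
    P[n]=f(rc[0]); print(' onz.1',onz(n,*f(ce[i]),.1),onz(n,*P[n],.1))
    for c in f(cv2.boxPoints(rc)): print('   ',onz(n,*c,.1).round(4))
# well: collar screw corners, z=.080
for n,pts,o,k in(('top',[(252,154),(373,173),(358,290),(236,272)],(310,180),6),('scene',[(322,138),(398,189),(313,247),(238,191)],(165,145),6)):
    q=[onz(n,(x+.5)/k-.5+o[0],(y+.5)/k-.5+o[1],.08)[:2] for x,y in pts]; q=np.array(q)
    print(n,q.round(4).tolist(),'mean',q.mean(0),np.linalg.norm(q-np.roll(q,1,0),axis=1))
for n,pts,o,k in(('top',[(242,142),(384,162),(367,303),(222,285)],(310,180),6),('scene',[(320,128),(414,193),(314,270),(222,198)],(165,145),6)):
    q=[onz(n,(x+.5)/k-.5+o[0],(y+.5)/k-.5+o[1],.08)[:2] for x,y in pts]; q=np.array(q)
    print('collar',n,q.round(4).tolist(),'mean',q.mean(0),np.linalg.norm(q-np.roll(q,1,0),axis=1))
# flange ellipses
from h import *
print('cams',[ray(n,0,0)[0] for n in('top','scene')])
```

```text
top [224.2695488  233.51308095] [224.34281349 233.49756241] [[216.7, 230.6], [231.1, 228.8], [232.0, 236.4], [217.6, 238.2]]
 onz.1 [0.53189419 0.17440166 0.1       ] [0.53193237 0.17420887 0.1       ]
    [0.5399 0.1945 0.1   ]
    [0.544  0.1566 0.1   ]
    [0.5239 0.154  0.1   ]
    [0.5199 0.1917 0.1   ]
scene [338.43831064 216.5534479 ] [338.42284584 216.55086231] [[330.7, 216.7], [332.4, 211.7], [346.2, 216.4], [344.5, 221.4]]
 onz.1 [0.53486912 0.17485827 0.1       ] [0.53488324 0.17482136 0.1       ]
    [0.5464 0.1586 0.1   ]
    [0.5288 0.1541 0.1   ]
    [0.5234 0.191  0.1   ]
    [0.5409 0.1951 0.1   ]
top [[0.606, -0.1644], [0.5964, -0.2178], [0.5438, -0.2087], [0.5527, -0.1552]] mean [ 0.57474409 -0.18650648] [0.05405018 0.05426282 0.05340248 0.05422059]
scene [[0.5452, -0.2089], [0.553, -0.1569], [0.6056, -0.1662], [0.596, -0.219]] mean [ 0.57496354 -0.18774256] [0.05187031 0.05262026 0.05340753 0.05370831]
collar top [[0.6116, -0.1601], [0.6014, -0.2229], [0.5379, -0.2124], [0.547, -0.1488]] mean [ 0.57446098 -0.18604737] [0.06553939 0.06359888 0.06427703 0.06421966]
collar scene [[0.5401, -0.2141], [0.551, -0.1489], [0.617, -0.1565], [0.6039, -0.2223]] mean [ 0.57800839 -0.18545169] [0.06427155 0.0661157  0.06644915 0.06706653]
cams [array([ 0.35494644, -0.01180136,  1.31726821]), array([1.20938255, 0.4211252 , 0.91736146])]
```

View pics/m_top.png

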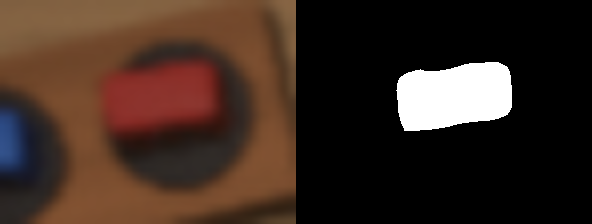

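View pics/m_scene.png

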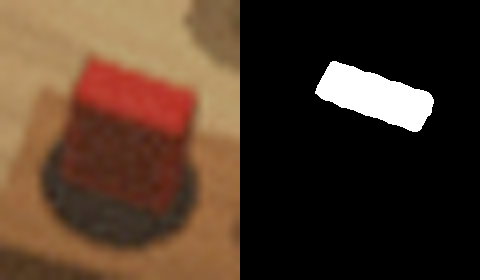

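```bash
cat >> h.py <<'E'
from scipy.spatial.transform import Rotation as Ro
def st():
    s=manip.get_state(); q=s['ee_rot']; R=Ro.from_quat([q[1],q[2],q[3],q[0]]); return s,R
def plan(target,xdir=None):
    s,R=st(); M=R.as_matrix(); p=s['position']
    print('clock %.2f pos %s width %.4f F %s M %s'%(s['clock'],p.round(4),s['width'],s['contact_force'].round(2),s['moment'].round(3)))
    print('axes',M.round(4).tolist())
    if xdir is not None:
        x=np.array([xdir[0],xdir[1],0]);x/=np.linalg.norm(x)
        if x@M[:,0]<0:x=-x
        T=np.column_stack([x,np.cross([0,0,-1],x),[0,0,-1]])
        w=(R.inv()*Ro.from_matrix(T)).as_rotvec(); print('turn tool',w.round(4)); M=T
    print('shift cm in tool (after turn)',(100*M.T@(np.array(target)-p)).round(2))
E
python3 - <<'E'
from h import *
plan([.5335,.1745,.30],[.992,.127])
E
```

```text
clock 0.10 pos [0.2561 0.5146 0.4039] width 0.0854 F [ 0.34 -0.48  0.07] M [-0.004 -0.006  0.044]
axes [[0.4456, -0.0009, -0.8952], [0.8952, -0.0014, 0.4456], [-0.0016, -1.0, 0.0002]]
turn tool [-1.4313  0.7664  0.7639]
shift cm in tool (after turn) [23.2  37.26 10.39]
```

Noted: the tool's y axis, not z, is the approach axis, along the fingers.

```bash
sed -i 's/T=np.column_stack.*/y=np.array([0,0,-1.]);T=np.column_stack([x,y,np.cross(x,y)])/' h.py
python3 - <<'E'
from h import *
plan([.5335,.1745,.30],[.992,.127])
E
```

```text
clock 0.10 pos [0.2561 0.5146 0.4039] width 0.0854 F [ 0.34 -0.48  0.07] M [-0.004 -0.006  0.044]
axes [[0.4456, -0.0009, -0.8952], [0.8952, -0.0014, 0.4456], [-0.0016, -1.0, 0.0002]]
turn tool [ 6.000e-04  9.816e-01 -1.600e-03]
shift cm in tool (after turn) [ 23.2   10.39 -37.26]
```

arm_command(increments=[0,0.14,0,0,0,0,0,0,0.14,0,0,0,0,0,0,0.14,0,0,0,0,0,0,0.14,0,0,0,0,0,0,0.14,0,0,0,0,0,0,0.14,0,0,0,0,0,0,0.14,0,0,0,0,0])

```text
clock: 0.98
position: [0.2561, 0.5147, 0.4042]
ee_rot: [-0.705, 0.706, 0.044, -0.044]
contact_force: [0.2, -0.2, -0.3]
width: 0.0851
```

arm_command(increments=[0,0,0,2.9,0.6,-4.6,0,0,0,0,2.9,0.6,-4.6,0,0,0,0,2.9,0.6,-4.6,0,0,0,0,2.9,0.6,-4.6,0,0,0,0,2.9,0.6,-4.6,0,0,0,0,2.9,0.6,-4.6,0,0,0,0,2.9,0.6,-4.6,0,0,0,0,2.9,0.6,-4.6,0])

```text
clock: 1.98
position: [0.5344, 0.1781, 0.3562]
ee_rot: [0.706, -0.706, -0.045, 0.046]
contact_force: [0.1, 0.4, -0.0]
width: 0.0855
```

arm_command(increments=[0,0,0,0,0,0,0,0,0,0,0,0,0,0])

```text
clock: 2.22
position: [0.5333, 0.1797, 0.3562]
ee_rot: [0.706, -0.705, -0.045, 0.046]
contact_force: [0.5, 0.3, 1.2]
width: 0.0854
```

Run:
```python
from h import *
plan([.5335,.1745,.235],[.992,.127])
save('top','top1.png');save('scene','scene1.png')
a=cv2.imread('pics/top1.png')[170:300,140:330];b=cv2.imread('pics/scene1.png')[120:270,280:430]
cv2.imwrite('pics/c1.png',np.hstack([cv2.resize(a,(440,300)),cv2.resize(b,(300,300))]))
```

```text
clock 2.23 pos [0.5333 0.1797 0.3562] width 0.0854 F [0.46 0.29 1.19] M [ 0.029  0.037 -0.015]
axes [[0.9918, -0.0018, -0.1278], [0.1278, 0.0005, 0.9918], [-0.0017, -1.0, 0.0007]]
turn tool [-0.0007  0.0008 -0.0017]
shift cm in tool (after turn) [-0.05 12.12 -0.52]
```

View pics/c1.png

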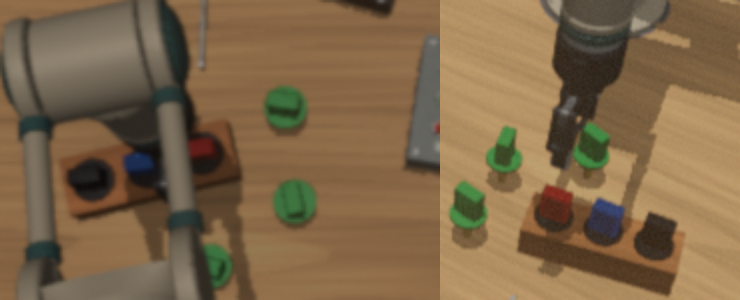

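The scene crop shows the open gripper above the red plug, with the green look-alikes clear of it. Next I descend and grip.

arm_command(increments=[0,0,-0.0017,-0.05,2.0,-0.52,0,0,0,0,0,2.4,0,0,0,0,0,0,2.4,0,0,0,0,0,0,2.0,0,0,0,0,0,0,1.6,0,0,0,0,0,0,1.2,0,0,0,0,0,0,0.5,0,0,0,0,0,0,0,0,0], grip_force=60)

```text
clock: 3.32
position: [0.534, 0.1746, 0.2357]
ee_rot: [0.706, -0.706, -0.046, 0.045]
contact_force: [0.0, -0.1, 0.6]
width: 0.0858
```

Run:
```python
from h import *
plan([.5335,.1745,.235],[.992,.127])
save('scene','scene2.png');b=cv2.imread('pics/scene2.png')[140:270,280:430]
cv2.imwrite('pics/c2.png',cv2.resize(b,None,fx=4,fy=4))
```

```text
clock 3.33 pos [0.534  0.1746 0.2357] width 0.0858 F [ 0.03 -0.08  0.61] M [0.001 0.01  0.016]
axes [[0.9917, 0.0018, -0.1288], [0.1288, 0.0003, 0.9917], [0.0018, -1.0, 0.0001]]
turn tool [-0.0001  0.0018  0.0018]
shift cm in tool (after turn) [-0.05  0.07 -0.  ]
```

View pics/c2.png

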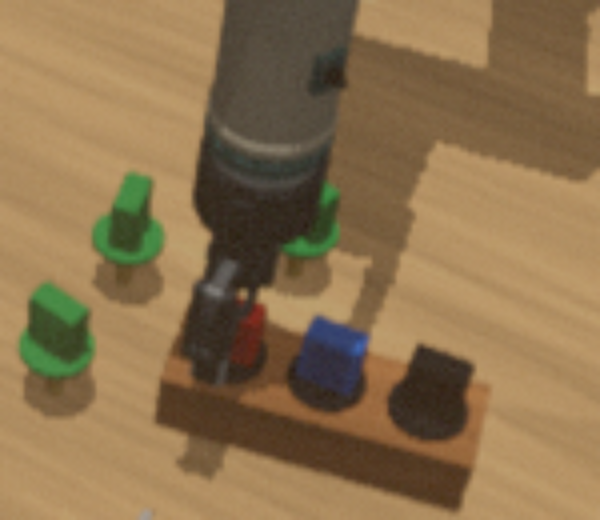

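The scene view shows the fingers straddling the red grip. Closing.

arm_command(increments=[0,0,0,-0.05,0,0,0.4,0,0,0,0,0,0,0.6,0,0,0,0,0,0,0.8,0,0,0,0,0,0,1,0,0,0,0,0,0,1,0,0,0,0,0,0,1,0,0,0,0,0,0,1,0,0,0,0,0,0,1], grip_force=60)

```text
clock: 4.38
position: [0.5337, 0.1744, 0.236]
ee_rot: [0.706, -0.706, -0.046, 0.045]
contact_force: [0.4, -0.4, 5.0]
width: 0.0192
```

Run:
```python
from h import *
plan([.5335,.1745,.235],[.992,.127])
```

```text
clock 4.38 pos [0.5337 0.1744 0.236 ] width 0.0192 F [ 0.39 -0.42  4.99] M [-0.059  0.038  0.025]
axes [[0.9917, 0.0025, -0.1287], [0.1287, 0.0003, 0.9917], [0.0025, -1.0, -0.0]]
turn tool [0.     0.0017 0.0025]
shift cm in tool (after turn) [-0.02  0.1   0.01]
```

arm_command(increments=[0,0,0.0025,0,-0.4,0,1,0,0,0,0,-1,0,1,0,0,0,0,-1.6,0,1,0,0,0,0,-2,0,1,0,0,0,0,-2.5,0,1,0,0,0,0,-2.5,0,1,0,0,0,0,-2.2,0,1,0,0,0,0,0,0,1])

```text
clock: 5.38
position: [0.5338, 0.1745, 0.3603]
ee_rot: [0.706, -0.705, -0.047, 0.044]
contact_force: [-0.8, 0.2, -2.0]
width: 0.0194
```

Run:
```python
from h import *
plan([.575,-.1865,.36])
save('scene','scene3.png');save('top','top3.png');b=cv2.imread('pics/scene3.png')[120:270,280:430]
cv2.imwrite('pics/c3.png',cv2.resize(b,None,fx=4,fy=4))
```

```text
clock 5.38 pos [0.5338 0.1745 0.3603] width 0.0194 F [-0.84  0.18 -2.  ] M [-0.026  0.041  0.009]
axes [[0.9917, 0.0036, -0.1287], [0.1287, 0.0008, 0.9917], [0.0037, -1.0, 0.0004]]
shift cm in tool (after turn) [-5.600e-01  1.000e-02 -3.633e+01]
```

View pics/c3.png

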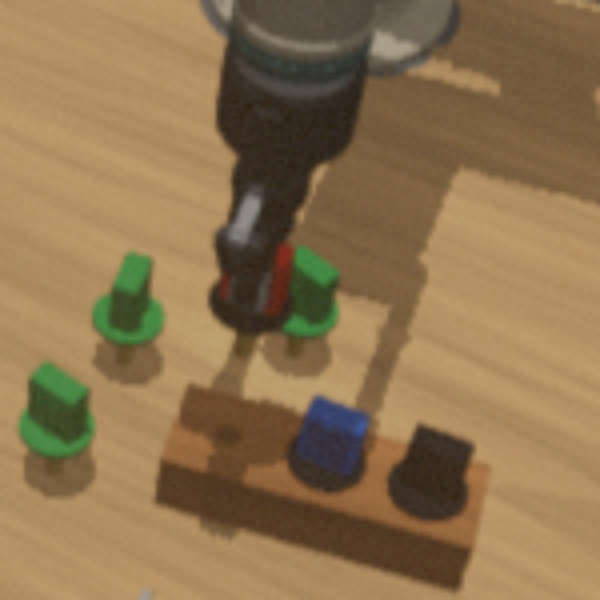

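The plug is out and held upright, and the other two plugs are still in the rack. I'll carry it over the well now.

arm_command(increments=[0,0,0.002,-0.05,0,-3,1,0,0,0,-0.07,0,-5,1,0,0,0,-0.07,0,-5.3,1,0,0,0,-0.07,0,-5.3,1,0,0,0,-0.07,0,-5.3,1,0,0,0,-0.07,0,-5.3,1,0,0,0,-0.08,0,-4.5,1,0,0,0,-0.08,0,-2.6,1])

```text
clock: 6.48
position: [0.5744, -0.1886, 0.356]
ee_rot: [0.706, -0.705, -0.043, 0.047]
contact_force: [-0.5, 1.0, -1.3]
width: 0.0192
```

arm_command(increments=[0,0,0,0,0,0,1,0,0,0,0,0,0,1,0,0,0,0,0,0,1])

```text
clock: 6.85
position: [0.5745, -0.185, 0.3574]
ee_rot: [0.706, -0.705, -0.045, 0.047]
contact_force: [-0.4, -0.1, -1.5]
width: 0.0195
```

Run:
```python
from h import *
plan([.575,-.1866,.32],[.992,.127])
save('scene','scene4.png');save('top','top4.png');b=cv2.imread('pics/scene4.png')[70:230,150:300]
a=cv2.imread('pics/top4.png')[150:270,280:430]
cv2.imwrite('pics/c4.png',np.hstack([cv2.resize(b,(420,448)),cv2.resize(a,(380,304*448//448)) if 0 else cv2.resize(a,(380,448))]))
```

```text
clock 6.85 pos [ 0.5745 -0.185   0.3574] width 0.0195 F [-0.37 -0.13 -1.54] M [0.035 0.009 0.048]
axes [[0.9915, -0.0037, -0.1299], [0.1299, 0.0006, 0.9915], [-0.0036, -1.0, 0.0011]]
turn tool [-0.0011  0.003  -0.0036]
shift cm in tool (after turn) [ 0.03  3.74 -0.16]
```

View pics/c4.png

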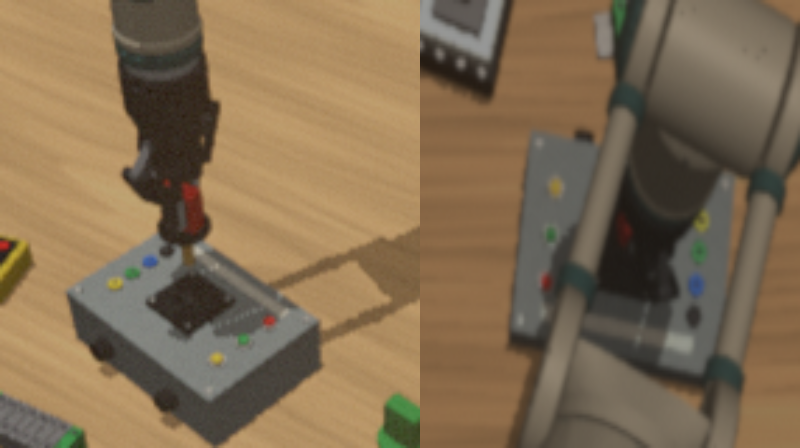

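Run:
```python
from h import *
b=cv2.imread('pics/scene4.png')
x0,y0=195,130
cv2.imwrite('pics/c5.png',cv2.resize(b[y0:y0+60,x0:x0+50],None,fx=10,fy=10,interpolation=cv2.INTER_CUBIC))
for z in(.128,.172): print((np.array(proj('scene',np.array([.5745,-.185,z])))-[x0,y0])*10+5)
print((np.array(proj('scene',np.array([.575,-.1866,.08])))-[x0,y0])*10+5)
```

```text
[222.45011711 345.93034048]
[206.21409384 223.8675361 ]
[233.61442817 470.2832604 ]
```

View pics/c5.png

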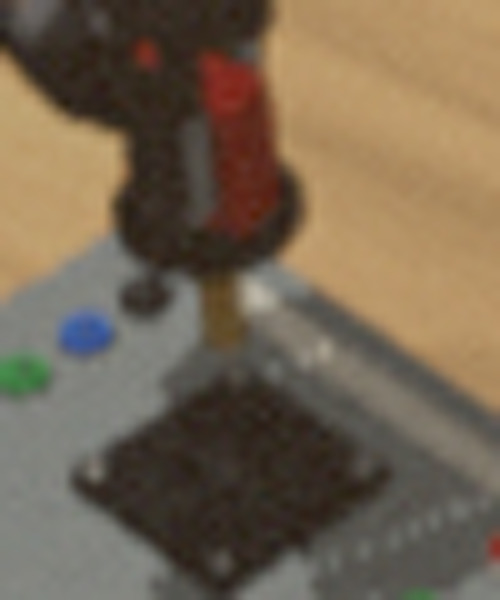

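The pin end is at about (221,345) in the enlarged crop and the collar centre at about (231,469). Both lie within 1 mm of the projected positions. I'll lower it gently through the shutters.

arm_command(increments=[0,0,-0.003,0.03,1.0,-0.16,1,0,0,0,0,1.5,0,1,0,0,0,0,1.2,0,1,0,0,0,0,0.6,0,1,0,0,0,0,0.5,0,1,0,0,0,0,0.5,0,1,0,0,0,0,0.4,0,1,0,0,0,0,0.3,0,1])

```text
clock: 7.95
position: [0.5753, -0.1878, 0.2977]
ee_rot: [-0.706, 0.706, 0.046, -0.045]
contact_force: [-1.1, 0.2, 0.1]
width: 0.0194
```

Run:
```python
from h import *
plan([.575,-.1866,.287],[.992,.127])
```

```text
clock 7.95 pos [ 0.5753 -0.1878  0.2977] width 0.0194 F [-1.06  0.21  0.12] M [-0.008 -0.05  -0.002]
axes [[0.9917, 0.0006, -0.1286], [0.1286, -0.0001, 0.9917], [0.0006, -1.0, -0.0002]]
turn tool [0.0002 0.0017 0.0006]
shift cm in tool (after turn) [-0.01  1.07  0.13]
```

arm_command(increments=[0,0,0,0,0.3,0.1,1,0,0,0,0,0.3,0,1,0,0,0,0,0.2,0,1,0,0,0,0,0.1,0,1,0,0,0,0,0,0,1])

```text
clock: 8.57
position: [0.5751, -0.1868, 0.2886]
ee_rot: [0.706, -0.706, -0.046, 0.046]
contact_force: [-1.0, -0.7, -2.3]
width: 0.0191
```

arm_command(increments=[0,0,0,0,0.1,0,1,0,0,0,0,0.1,0,1])

```text
clock: 8.82
position: [0.5751, -0.1868, 0.2867]
ee_rot: [0.706, -0.706, -0.046, 0.045]
contact_force: [-0.1, 0.5, -0.8]
width: 0.0195
```

arm_command(increments=[0,0,0,0,0.1,0,1,0,0,0,0,0,0,1])

```text
clock: 9.07
position: [0.5751, -0.1868, 0.286]
ee_rot: [-0.706, 0.706, 0.046, -0.045]
contact_force: [-0.1, -0.5, 1.0]
width: 0.0194
```

arm_command(increments=[0,0,0,0,0.1,0,1,0,0,0,0,0,0,1])

```text
clock: 9.32
position: [0.575, -0.1868, 0.2858]
ee_rot: [-0.705, 0.706, 0.046, -0.045]
contact_force: [-2.3, 0.7, 5.2]
width: 0.0194
```

The pin rests on the floor at TCP z ≈ 0.286 with about 6 N. I'll work out spiral steps in the tool's x/z plane.

Run:
```python
import numpy as np
th=0;P=[(0,0),(1.2,0),(2.4,0),(3.6,0)]
while th<4*np.pi+.3:
    r=3.6+1.9*th/2/np.pi; th+=1.5/r; r=3.6+1.9*th/2/np.pi
    P.append((r*np.cos(th),r*np.sin(th)))
P=np.round(np.array(P)/10,2);D=np.diff(P,axis=0).round(2)
for i in range(0,len(D),4): print(i,D[i:i+4].tolist(),'end mm',(P[min(i+4,len(D))]*10).round(1))
```

```text
0 [[0.12, 0.0], [0.12, 0.0], [0.12, 0.0], [-0.02, 0.15]] end mm [3.4 1.5]
4 [[-0.08, 0.13], [-0.12, 0.09], [-0.15, 0.04], [-0.15, -0.02]] end mm [-1.6  3.9]
8 [[-0.13, -0.07], [-0.1, -0.12], [-0.06, -0.14], [0.0, -0.15]] end mm [-4.5 -0.9]
12 [[0.04, -0.14], [0.09, -0.13], [0.12, -0.09], [0.14, -0.05]] end mm [-0.6 -5. ]
16 [[0.15, 0.0], [0.15, 0.04], [0.13, 0.08], [0.1, 0.12]] end mm [ 4.7 -2.6]
20 [[0.06, 0.13], [0.02, 0.15], [-0.02, 0.15], [-0.06, 0.14]] end mm [4.7 3.1]
24 [[-0.09, 0.12], [-0.12, 0.09], [-0.14, 0.06], [-0.15, 0.02]] end mm [-0.3  6. ]
28 [[-0.15, -0.02], [-0.14, -0.06], [-0.12, -0.08], [-0.1, -0.12]] end mm [-5.4  3.2]
32 [[-0.07, -0.13], [-0.03, -0.15], [0.0, -0.15], [0.03, -0.15]] end mm [-6.1 -2.6]
36 [[0.07, -0.13], [0.1, -0.12], [0.12, -0.09], [0.14, -0.06]] end mm [-1.8 -6.6]
40 [[0.14, -0.03], [0.15, 0.0], [0.15, 0.04], [0.14, 0.06]] end mm [ 4.  -5.9]
44 [[0.12, 0.09], [0.09, 0.12], [0.07, 0.13], [0.05, 0.14]] end mm [ 7.3 -1.1]
48 [[0.01, 0.15], [-0.02, 0.15], [-0.04, 0.15]] end mm [6.8 3.4]
```

arm_command(increments=[0,0,0,0.12,0,0,1,0,0,0,0.12,0,0,1,0,0,0,0.12,0,0,1])

```text
clock: 9.7
position: [0.5774, -0.1865, 0.2857]
ee_rot: [-0.705, 0.706, 0.045, -0.047]
contact_force: [-5.1, -1.3, 7.3]
width: 0.0194
```

arm_command(increments=[0,0,0,-0.02,0,0.15,1,0,0,0,-0.08,0,0.13,1,0,0,0,-0.12,0,0.09,1])

```text
clock: 10.07
position: [0.5767, -0.1836, 0.2856]
ee_rot: [-0.705, 0.706, 0.047, -0.044]
contact_force: [0.8, -2.6, 4.8]
width: 0.0194
```

```bash
cat > s.py <<'E'
from h import *
s,R=st();M=R.as_matrix();d=1000*(s['position']-[.575,-.1868,.2857])
X=np.array([.9917,.1286,0]);Z=np.array([-.1286,.9917,0])
F=s['contact_force'];print('t%.2f rel mm x%.2f z%.2f h%.2f  F x%.1f z%.1f up%.1f'%(s['clock'],d@X,d@Z,d[2],F@X,F@Z,F[2]),'tilt',(M[:,1]*1000).round(1))
E
python3 s.py
```

```text
t10.07 rel mm x2.08 z2.93 h-0.06  F x0.4 z-2.7 up4.8 tilt [    3.6    -2.2 -1000. ]
```

arm_command(increments=[0,0,0,-0.15,0,0.04,1,0,0,0,-0.15,0,-0.02,1,0,0,0,-0.13,0,-0.07,1,0,0,0,-0.1,0,-0.12,1])

```text
clock: 10.58
position: [0.5724, -0.1845, 0.2858]
ee_rot: [0.706, -0.705, -0.047, 0.043]
contact_force: [3.4, 2.3, 7.1]
width: 0.0194
```

arm_command(increments=[0,0,0,-0.06,0,-0.14,1,0,0,0,0,0,-0.15,1,0,0,0,0.04,0,-0.14,1])

```text
clock: 10.95
position: [0.5719, -0.1877, 0.2857]
ee_rot: [0.708, -0.704, -0.046, 0.044]
contact_force: [1.2, 5.0, 10.7]
width: 0.0189
```

```bash
python3 s.py
```

```text
t10.95 rel mm x-3.19 z-0.46 h0.02  F x1.8 z4.8 up10.7 tilt [    2.7     5.6 -1000. ]
```

arm_command(increments=[0,0,0,0.09,-0.03,-0.13,1,0,0,0,0.12,0,-0.09,1,0,0,0,0.14,0,-0.05,1])

```text
clock: 11.32
position: [0.5739, -0.1893, 0.2857]
ee_rot: [0.708, -0.703, -0.044, 0.046]
contact_force: [-4.8, 5.9, 14.2]
width: 0.0196
```

```bash
python3 s.py
```

```text
t11.32 rel mm x-1.44 z-2.34 h0.03  F x-4.0 z6.5 up14.2 tilt [   -3.9     7.4 -1000. ]
```

The pressing force has built up to 14 N and the tip is lagging behind the commanded path. I'll ease it off.

arm_command(increments=[0,0,0,0,-0.1,0,1,0,0,0,0,0,0,1])

```text
clock: 11.58
position: [0.5743, -0.1902, 0.2858]
ee_rot: [0.707, -0.704, -0.045, 0.046]
contact_force: [-1.7, 3.2, 6.4]
width: 0.0195
```

```bash
python3 s.py
```

```text
t11.57 rel mm x-1.14 z-3.31 h0.12  F x-1.2 z3.4 up6.4 tilt [   -2.6     4.6 -1000. ]
```

arm_command(increments=[0,0,0,0,-0.04,0,1,0,0,0,0,0,0,1])

```text
clock: 11.82
position: [0.5747, -0.1911, 0.2859]
ee_rot: [0.706, -0.705, -0.045, 0.046]
contact_force: [-0.9, 1.5, 2.9]
width: 0.0195
```

```bash
python3 s.py
```

```text
t11.82 rel mm x-0.86 z-4.25 h0.19  F x-0.7 z1.6 up2.9 tilt [   -1.5     2.2 -1000. ]
```

arm_command(increments=[0,0,0,0.15,0,0,1,0,0,0,0.15,0,0.04,1,0,0,0,0.13,0,0.08,1])

```text
clock: 12.2
position: [0.5792, -0.1905, 0.286]
ee_rot: [-0.705, 0.706, 0.045, -0.046]
contact_force: [-1.0, -0.6, -0.3]
width: 0.0192
```

```bash
cat >> s.py <<'E'
y=M[:,1];t=d+229*(y-[0,0,-1]);print('tip est x%.2f z%.2f'%(t@X,t@Z))
E
python3 s.py
```

```text
t12.20 rel mm x3.71 z-4.25 h0.26  F x-1.1 z-0.5 up-0.3 tilt [-4.e-01 -7.e-01 -1.e+03]
tip est x3.60 z-4.40
```

arm_command(increments=[0,0,0,0.1,0.03,0.12,1,0,0,0,0.06,0,0.13,1,0,0,0,0.02,0,0.15,1])

```text
clock: 12.58
position: [0.5808, -0.1858, 0.2859]
ee_rot: [0.706, -0.706, -0.046, 0.045]
contact_force: [0.2, -0.9, -0.4]
width: 0.0194
```

```bash
python3 s.py
```

```text
t12.57 rel mm x5.86 z0.25 h0.23  F x0.0 z-0.9 up-0.4 tilt [ 1.e+00  3.e-01 -1.e+03]
tip est x6.09 z0.29
```

arm_command(increments=[0,0,0,0,0.04,0,1,0,0,0,-0.02,0,0.15,1,0,0,0,-0.06,0,0.14,1])

```text
clock: 12.95
position: [0.5792, -0.1829, 0.2854]
ee_rot: [0.706, -0.705, -0.045, 0.046]
contact_force: [-0.4, 0.9, -1.6]
width: 0.0193
```

```bash
python3 s.py
```

```text
t12.95 rel mm x4.63 z3.33 h-0.28  F x-0.2 z0.9 up-1.6 tilt [-3.e-01  6.e-01 -1.e+03]
tip est x4.57 z3.48
```

arm_command(increments=[0,0,0,0,0.08,0,1,0,0,0,0,0,0,1])

```text
clock: 13.2
position: [0.5794, -0.1831, 0.2849]
ee_rot: [0.706, -0.706, -0.046, 0.045]
contact_force: [-0.7, -0.6, -0.9]
width: 0.0194
```

```bash
python3 s.py
```

```text
t13.20 rel mm x4.81 z3.14 h-0.82  F x-0.8 z-0.5 up-0.9 tilt [ 4.e-01  3.e-01 -1.e+03]
tip est x4.91 z3.20
```

The tip is now 0.8 mm below floor level with almost no force, 5.8 mm from the centre, so it has dropped into the hole. I'll lower it further gently.

arm_command(increments=[0,0,0,0,0.1,0,1,0,0,0,0,0.1,0,1,0,0,0,0,0,0,1])

```text
clock: 13.58
position: [0.5796, -0.1832, 0.2828]
ee_rot: [0.706, -0.706, -0.046, 0.045]
contact_force: [1.1, 0.2, -1.9]
width: 0.0193
```

```bash
python3 s.py
```

```text
t13.57 rel mm x4.99 z3.01 h-2.86  F x1.2 z0.1 up-1.9 tilt [ 9.e-01  1.e-01 -1.e+03]
tip est x5.20 z3.00
```

arm_command(increments=[0,0,0,0,0.3,0,1,0,0,0,0,0.3,0,1,0,0,0,0,0.3,0,1,0,0,0,0,0,0,1])

```text
clock: 14.08
position: [0.5796, -0.1831, 0.2735]
ee_rot: [0.706, -0.706, -0.046, 0.045]
contact_force: [3.6, 0.3, -3.5]
width: 0.0194
```

```bash
python3 s.py
```

```text
t14.07 rel mm x5.02 z3.05 h-12.16  F x3.6 z-0.2 up-3.5 tilt [ 8.e-01  3.e-01 -1.e+03]
tip est x5.21 z3.08
```

arm_command(increments=[0,0,0,0.05,0.2,0,1,0,0,0,0,0.3,0,1,0,0,0,0,0.2,0,1,0,0,0,0,0,0,1])

```text
clock: 14.58
position: [0.5798, -0.1831, 0.2666]
ee_rot: [0.706, -0.706, -0.046, 0.046]
contact_force: [2.7, -0.1, -2.9]
width: 0.0194
```

```bash
python3 s.py
```

```text
t14.57 rel mm x5.26 z3.09 h-19.11  F x2.6 z-0.4 up-2.9 tilt [ 1.e-01  2.e-01 -1.e+03]
tip est x5.29 z3.14
```

arm_command(increments=[0,0,0,0.04,0.07,0,1,0,0,0,0,0.05,0,1,0,0,0,0,0.05,0,1,0,0,0,0,0,0,1])

```text
clock: 15.08
position: [0.5799, -0.183, 0.266]
ee_rot: [-0.706, 0.706, 0.046, -0.046]
contact_force: [-0.8, 0.5, 5.1]
width: 0.0192
```

```bash
python3 s.py
```

```text
t15.07 rel mm x5.39 z3.15 h-19.69  F x-0.7 z0.6 up5.1 tilt [ 0.e+00 -1.e-01 -1.e+03]
tip est x5.40 z3.13
```

arm_command(increments=[0,0,0,0,0.06,0,1,0,0,0,0,0,0,1])

```text
clock: 15.32
position: [0.5799, -0.183, 0.266]
ee_rot: [-0.706, 0.706, 0.046, -0.046]
contact_force: [-0.7, 1.9, 8.4]
width: 0.0192
```

```bash
python3 s.py
python3 - <<'E'
from h import *
save('scene','scene6.png');b=cv2.imread('pics/scene6.png')[120:210,165:285]
cv2.imwrite('pics/c6.png',cv2.resize(b,None,fx=6,fy=6,interpolation=cv2.INTER_CUBIC))
E
```

```text
t15.32 rel mm x5.37 z3.15 h-19.70  F x-0.4 z2.0 up8.4 tilt [ 3.e-01 -2.e-01 -1.e+03]
tip est x5.42 z3.10
```

View pics/c6.png

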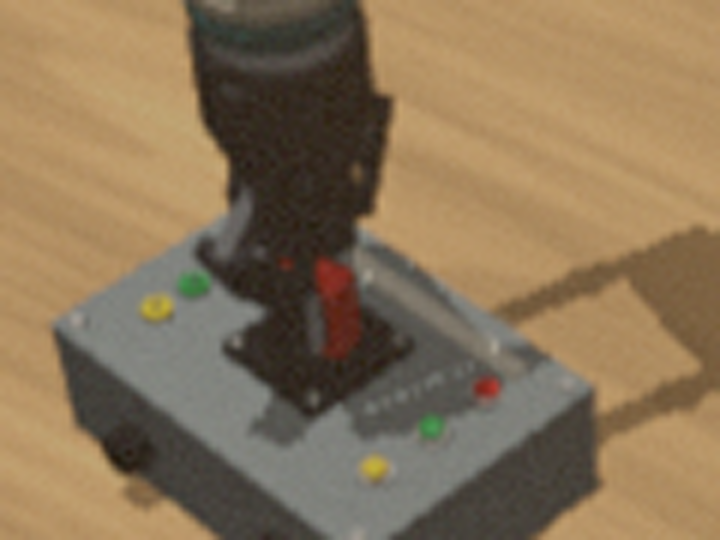

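The crop shows the flange flat on the collar. The height stayed at -19.7 mm under a harder push, so it's seated. I'll release and retract.

arm_command(increments=[0,0,0,0,-0.08,0,1,0,0,0,0,0,0,0.7,0,0,0,0,0,0,0.5,0,0,0,0,0,0,0.4,0,0,0,0,0,0,0.4,0,0,0,0,0,0,0.4])

```text
clock: 16.12
position: [0.5802, -0.183, 0.2653]
ee_rot: [0.706, -0.706, -0.046, 0.046]
contact_force: [-0.3, -0.7, 0.9]
width: 0.0511
```

```bash
python3 s.py
```

```text
t16.12 rel mm x5.67 z3.07 h-20.39  F x-0.3 z-0.7 up0.9 tilt [ 1.e-01  2.e-01 -1.e+03]
tip est x5.69 z3.11
```

Opening is 51 mm and the grip is free. I'll rise straight up, then move clear of the view.

arm_command(increments=[0,0,0,0,-0.5,0,0.4,0,0,0,0,-1,0,0.4,0,0,0,0,-2,0,0.4,0,0,0,0,-2.5,0,0.4,0,0,0,0,-3,0,0.4,0,0,0,0,-3,0,0.4,0,0,0,0,-2,0,0.4,0,0,0,0,-1,0,0.4])

```text
clock: 17.12
position: [0.5802, -0.183, 0.4176]
ee_rot: [-0.705, 0.706, 0.047, -0.045]
contact_force: [-0.5, -0.5, 0.3]
width: 0.0512
```

arm_command(increments=[0,0,0,-1,0,2,0.4,0,0,0,-2,0,4,0.4,0,0,0,-3,0,4,0.4,0,0,0,-3,0,4,0.4,0,0,0,-3,0,4,0.4,0,0,0,-2,0,2,0.4,0,0,0,0,0,0,0.4,0,0,0,0,0,0,0.4])

```text
clock: 18.12
position: [0.4162, -0.003, 0.4156]
ee_rot: [-0.705, 0.706, 0.046, -0.045]
contact_force: [0.3, 0.4, -0.2]
width: 0.0515
```

```bash
python3 s.py
python3 - <<'E'
from h import *
save('scene','scene7.png');save('top','top7.png')
b=cv2.imread('pics/scene7.png')[130:270,165:415];a=cv2.imread('pics/top7.png')[180:255,310:410]
cv2.imwrite('pics/c7.png',np.vstack([cv2.resize(b,(750,420)),cv2.resize(a,(240,180)) if 0 else np.hstack([cv2.resize(a,(240,180)),np.zeros((180,510,3),np.uint8)])]))
cv2.imwrite('pics/c8.png',cv2.resize(cv2.imread('pics/scene7.png')[140:215,170:270],None,fx=7,fy=7,interpolation=cv2.INTER_CUBIC))
k=lambda z:[round(float(v),1) for v in proj('scene',np.array([.5799,-.183,z]))]
print('grip top expected',k(.13),'flange top',k(.086))
E
```

```text
t18.12 rel mm x-133.85 z202.68 h129.91  F x0.4 z0.4 up-0.2 tilt [ 1.5e+00 -5.0e-01 -1.0e+03]
tip est x-133.52 z202.52
grip top expected [216.0, 164.9] flange top [217.6, 176.5]
```

View pics/c7.png

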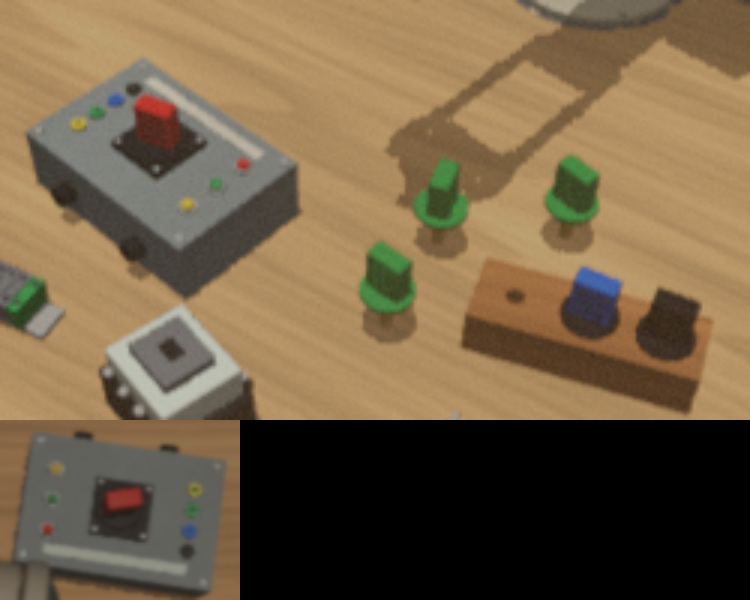

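View pics/c8.png

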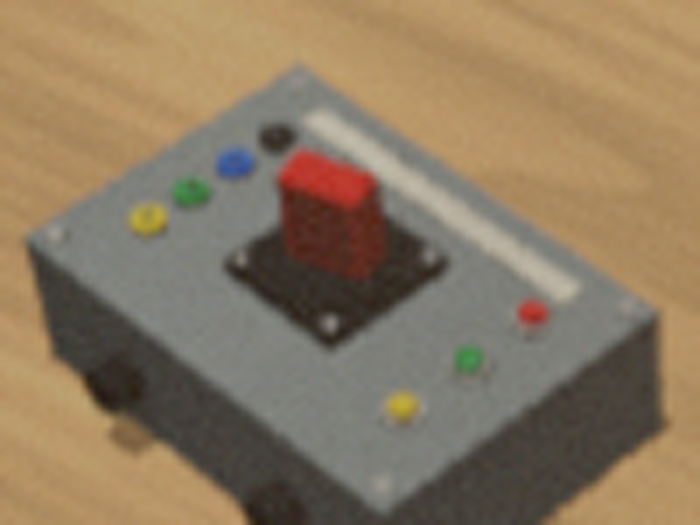

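The plug stands upright in the well with its flange flat on the collar. The centre of the grip's top is at about (216.8,165.4), and (216.0,164.9) was expected for fully home. The blue and black plugs and the look-alikes have not moved.

```bash
python3 -c "
from rig import ticket
print(ticket.sign_off())"
```

```text
the job is handed in; nothing more can be done
None
```

The red plug is fully home in the shuttered well and released, and I handed the job in at about 18 s on the clock.

**What I did:** I drew the plug from the rack and lowered it through the shutters. I then slid it in a widening spiral until it dropped into the contact hole, roughly 6 mm from the well's middle. After letting go, I raised the gripper straight up and moved it clear.

**Last checks:**
- **Depth:** the plug stopped 19.7 mm below the height at which it first rested on the floor (20 mm nominal), and did not go deeper under a harder push (about 10 N).
- **Position in the picture:** the top of the grip was within 1 pixel of where a fully home plug should appear, standing upright with its flange on the collar.
- **Everything else:** the blue and black plugs and the green look-alikes looked unmoved. I checked the rest of the bench only where it fell in the cropped views.

**One deviation:** early in the spiral the upward force built up to about 14 N (about 16 N with the plug's weight) and the pin lagged behind the commanded path. I eased off and searched on with a light touch, about 1 N, until it dropped in.

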